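# Refit the knob on the laboratory transformer and hold it down

### The job

Refit the big black skirted knob on the bench transformer: pick it up from the blue mat with a light grip, because the old moulding cracks if squeezed hard, turn it so that the flat in its bore (under the white pointer line) matches the flat on the shaft, and slide it down the shaft without changing the transformer's setting. Then press it down against the spring under it until the spring is nearly flat, with no more than 25 N, and finish like that, still holding the knob down, so that a colleague can tighten its set screw. Leave everything else on the bench where it lies.

Things in the scene. Friction and masses are not known exactly. Their poses are not given: they have to be found in the camera images.
- knob_mid (a point): Centre of the loose black knob, on its axis, 19 mm above its underside (38 mm high). It lies upright on the mat. Round skirt 60 mm across, 5.5 mm high, then a fluted round grip 46 mm across to the top. Grip across the 46 mm, finger tips at least 7 mm above the underside, from any side. 50 to 95 g; cracks if both fingers together press it with over 140 N (70 N each). x to the white pointer line, z up.
- knob_bore (a point): Centre of the mouth of the knob's D-bore, in the middle of its flat underside; same axes as the knob. Bore 26 mm deep, 13.4 mm across, its flat 2.7 mm from the axis on the +x (pointer) side, square to x; the mouth is countersunk all round, 2.5 mm wider over its first 4 mm.
- pointer (a point): Outer end of the white pointer line on the skirt, 29 mm from the knob's axis along its +x, 4 mm above the underside. The line runs from the middle of the knob's top over the rim, down the side and across the skirt.
- shaft_tip (a point): Centre of the top of the transformer's upright steel D-shaft, 140 mm above the bench, 16 mm above the relaxed spring: 12 mm across, flat 2 mm from the axis on its +x side; tip chamfered 1.2 mm. x out of the flat (a red paint line runs that way on the end face and on down the flat), z up. The knob goes on only with its x along this x (within 0.1 rad) and centred within 1.5 mm.
- shaft_flat (a point): Point level with the shaft's tip, 6 mm from its axis along the shaft's x (in front of the flat): shows the setting. The shaft turns with a drag of 0.03 N m.
- spring (a joint): Squeeze of the wave spring round the shaft, under the knob's hub, in m: 0 relaxed, 0.004 flat. It pushes up with 3 N at 0 and 9 N at 0.004, evenly in between; past that it is solid.
- variac: The transformer: grey steel case 160 x 160 mm and 110 mm high, fixed to the bench, a round aluminium dial 128 mm across with black scale marks on its top (112 mm above the bench), shaft in the middle. Origin at the centre of its underside; z up. Its meter and terminals are on its -x face.
- mat: Blue service mat, 250 x 240 mm, 2 mm thick, fixed to the bench; origin at the centre of its underside.
- spare_knob: Small grey knob, 32 mm across and 20 mm high, with a red line, lying on the mat: not for this shaft. Origin at the centre of its underside.
- screwdriver: Red-handled screwdriver, 170 mm long, lying on the mat along its own x.
- hex_key: Black L-shaped hex key, 75 x 22 mm and 5 mm thick, lying on the mat; origin on its long arm.
- multimeter: Yellow and black multimeter, 160 x 82 x 40 mm, lying at the far side of the bench; origin at the centre of its underside.
- stepper: Small square stepper motor, 42 mm, lying on its side to the left of the bench; origin at the centre of its underside.
- gear: Steel gear wheel, 66 mm across and 18 mm high, lying on the left of the bench; origin at the centre of its underside.
- tape: Roll of blue tape, 90 mm across and 18 mm high, lying flat on the right of the bench; origin at the centre of its underside.
Mind the look-alikes: they are no part of the job. Leave any green, purple or yellow look-alike of the part that bears knob_mid alone.

How it is judged:
By the outcome, as a careful person would: the job done as asked, in the order asked, and still so for the second after the job is handed in, while the arm keeps its last pose, push and grip.
It also fails if it takes over 48 s, if anything falls off the work surface, if the arm or the gripper's body presses on something with over 40 N, if the wrist force passes 120 N, or if a joint passes its speed limit or range.

### The arm

A 6-joint arm with a two-finger parallel gripper is mounted at the origin on the work surface. World frame = base frame: x ahead of the robot, y to its left, z up, the work surface at z = 0. Lengths are in m, angles in rad, forces in N, time in s.
With the tool pointing down it reaches from about 0.275 to 0.875 m from the base axis. Payload 12.5 kg.
Tool frame: the origin (TCP) lies midway between the tips of the shut fingers; the grasp point (between the pads) lies 19 mm behind it (r.pinch_z is the distance from the TCP to the grasp point, in m); z points along the fingers, y is the line along which they close (so a half turn about z gives the same grasp; the last joint's range is limited). The gripper opens to 85 mm and grips with 20 to 120 N. Pads are 22 mm wide; open, the fingers measure 114 mm over their backs; the gripper's body (76 mm by 85 mm) begins 54 mm behind the grasp point. The pads swing forward as they close: fully open they stand 13 mm farther back than shut.
Start: joints at [1.232, 0.351, 1.652, -0, 1.139, -0.085], TCP at [0.138, 0.532, 0.231] pointing down, gripper open.
Joint ranges: [-2.75, 2.75], [-0.79, 2.1], [0.01, 2.65], [-1.57, 4.71], [0.07, 3.14], [-2.87, 2.87]. Speed limits (rad/s): [2.22, 2.22, 2.79, 3.14, 3.14, 3.14].

### API

Orientations are given as a rotation vector (axis times angle).
In Python, from workcell import sense, capture, camera_info, job, r gives the robot as it stands.
- The arm moves only by the tool move_arm, never from a script. Its argument "rows" is a list of rows, each a list of 3 entries, a list of its own where there are three numbers: the opening, from 0 (shut) to 1 (fully open), then the shift along the world's x, y, z scaled (see below), then the turn about the world's z scaled (see below). In form: [[jaw, [tx, ty, tz], spin], ...]. A call has 1 to 8 rows; each row shifts and turns the commanded pose from where the row before left it; what a row does not reach is not made up. The controller multiplies each number of a shift by 0.03 m and each number of a turn by 0.1 rad. A row lasts 1/8 s, in which the tool goes at most 62.5 mm and 10.7 degrees, less where a joint would pass 70% of its speed; a pose out of reach is approached as far as the arm can. A call with a number of a shift or a turn outside -1 to 1 is refused whole. A call with a gripper value outside its range is refused whole. The fingers move at their own pace and stop on an object; "grip_force" is the grip in N (left out, the last holds). Time passes only in rows, so rows that do not move let the fingers close. It gives the time, the measured TCP pose, the force, the opening and the grip force at its end, in the units of the state.
- sense(): the state, without advancing time (a new reading comes with each control period).
- capture(name): name is "scene" or "top"; returns the picture (384x512x3 uint8, red, green, blue); there is no depth.
- camera_info(name): a dict with "fov_y" (degrees; the focal length in pixels is half the picture's height over the tangent of half this angle, whatever the lens; pixels are square), "cx", "cy" (the principal point, pixels), "dist" ([k1, k2, p1, p2, k3] as OpenCV has them; the pictures are not rectified), "world_from_camera" (4x4, takes a point from camera to world coordinates). Camera axes: x right, y up, looking along -z (the intrinsics and any distortion apply to the point x, -y, -z); pixel columns grow to the right and rows downward; lengths in m; the calibration is good to about 2 mm. A picture is of the moment at which its call begins. camera_info takes no time and is no camera call.
- job.close_job(): hands the job in; it is judged then, once.
The state is a dict: "t": time; "joints": joint angles; "qvel": joint speeds; "joint_efforts": joint torques, N m; "position": TCP position; "eef_rot": TCP orientation; "ft_force": force on the tool from outside, world axes, zero at the start; "moment": the same for the moment, N m; "finger_gap": finger opening in m; "finger_force": force on a finger pad.
Only numpy, scipy, OpenCV 4.12 (cv2) and the standard library are available. Lean on these libraries where they do the work, as an engineer would, in place of code of your own. Each camera call takes 0.05 s, during which the arm holds its last target. There are 200 camera calls.

## Working session

There is one attempt and no reset: what is moved stays moved. The work goes in short steps, Python scripts to look and compute and a tool call to move; the robot and the scene stay as the last step left them, time stands still between calls to the robot, and variables do not carry over. Pictures are saved under pics/ and viewed, at most 10 in all, crops included, and the job is handed in when it is done.

Besides the shell and the picture viewer there is one more tool, called after "Call:" as name(argument=value, ...), one argument or row to a line, values as JSON. move_arm: Moves the arm, as the interface text tells. Shifts and turns lie within -1 to 1; 1 stands for 0.03 m of shift or 0.1 rad of turn. Its arguments: {"type":"object","properties":{"rows":{"type":"array"},"grip_force":{"type":"number"}},"required":["rows"]}

```bash
mkdir -p pics; cat > h.py <<'E'
import numpy as np, cv2
from workcell import sense, capture, camera_info, job, r
def cam(n):
    c=camera_info(n); f=192/np.tan(np.radians(c["fov_y"])/2)
    K=np.array([[f,0,c["cx"]],[0,f,c["cy"]],[0,0,1.]]); return K,np.array(c["dist"],float),np.array(c["world_from_camera"])
def ray(n,uv):
    K,d,T=cam(n); p=cv2.undistortPoints(np.array(uv,float).reshape(-1,1,2),K,d)[:,0]
    return T[:3,3],(np.c_[p[:,0],-p[:,1],-np.ones(len(p))])@T[:3,:3].T
def onz(n,uv,z):
    o,d=ray(n,uv); return o+d*((z-o[2])/d[:,2])[:,None]
def proj(n,P):
    K,d,T=cam(n); q=(np.array(P,float).reshape(-1,3)-T[:3,3])@T[:3,:3]
    return cv2.projectPoints(q*[1,-1,-1],np.zeros(3),np.zeros(3),K,d)[0][:,0]
E
python3 - <<'E'
from h import *
a=capture("top");b=capture("scene")
cv2.imwrite("pics/top.png",a[:,:,::-1]);cv2.imwrite("pics/scene.png",b[:,:,::-1])
for n in("top","scene"):
    K,d,T=cam(n);print(n,K[0,0],d,T.round(3).tolist())
s=sense();print({k:s[k] for k in("t","position","eef_rot","ft_force","finger_gap")},r.pinch_z)
E
```

```text
top 354.8136975077128 [0.03626148 0.         0.         0.         0.        ] [[0.044, 0.975, -0.216, 0.331], [-0.999, 0.042, -0.015, -0.016], [-0.006, 0.217, 0.976, 1.303], [0.0, 0.0, 0.0, 1.0]]
scene 494.23865482949753 [-0.17139514  0.          0.          0.          0.        ] [[0.655, -0.606, 0.451, 1.258], [0.756, 0.527, -0.389, -0.577], [-0.002, 0.596, 0.803, 1.345], [0.0, 0.0, 0.0, 1.0]]
{'t': 0.1, 'position': array([0.13798371, 0.53209853, 0.23079419]), 'eef_rot': array([-3.97560289e-01, -3.11610041e+00,  1.65264995e-03]), 'ft_force': array([0.70612662, 0.51623786, 0.38956665]), 'finger_gap': 0.08545754458803125} 0.0187
```

View pics/top.png

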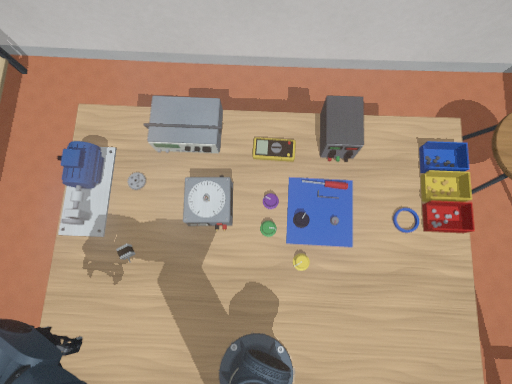

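View pics/scene.png

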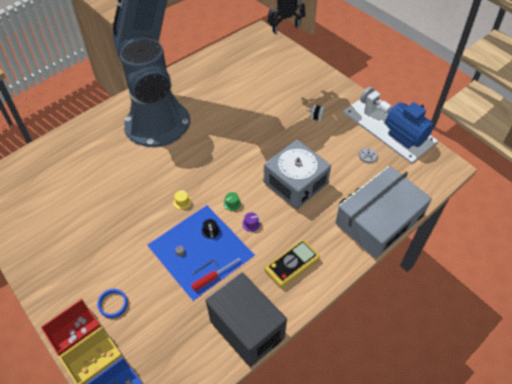

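The top view shows the black knob on the blue mat at about (301,219) and the transformer's dial and shaft at about (207,199). In the scene view they are at about (211,230) and (299,162). I'll enlarge these.

```bash
python3 - <<'E'
from h import *
a=np.mean([capture("top").astype(float) for _ in range(4)],0).astype(np.uint8);b=np.mean([capture("scene").astype(float) for _ in range(4)],0).astype(np.uint8)
np.savez("im0.npz",a=a,b=b)
def crop(I,u,v,h): return cv2.resize(I[v-h:v+h,u-h:u+h,::-1],(390,295*1) if 0 else (300,300),interpolation=cv2.INTER_CUBIC)
o=np.vstack([np.hstack([crop(a,301,219,15),crop(b,211,230,20)]),np.hstack([crop(a,207,199,15),crop(b,299,162,20)])])
cv2.imwrite("pics/c1.png",o)
# knob: dark pixels inside the mat surroundings
for n,I,(u,v),h in(("top",a,(301,219),16),("scene",b,(211,230),18)):
    S=I[v-h:v+h,u-h:u+h].astype(int); m=((S[:,:,2]<90)|((S.max(2)-S.min(2))<40)).astype(np.uint8)
    k,L,st,c=cv2.connectedComponentsWithStats(m); j=1+np.argmax(st[1:,4]); print(n,st[j]+[u-h,v-h,0,0,0],c[j]+[u-h,v-h])
    for z in (.002,.021,.04): print(z,onz(n,[c[j]+[u-h,v-h]],z).round(4))
for n,I,(u,v),h in(("top",a,(207,199),9),("scene",b,(299,162),12)):
    S=I[v-h:v+h,u-h:u+h].astype(int); q=np.argwhere(S[:,:,0]-S[:,:,1:].max(2)>25); print(n,"red",[(x+u-h,y+v-h,S[y,x].tolist()) for y,x in q])
E
```

```text
top [293 212  16  16 198] [300.68686869 219.25252525]
0.002 [[ 0.5224 -0.1406  0.002 ]]
0.021 [[ 0.5196 -0.1388  0.021 ]]
0.04 [[ 0.5168 -0.137   0.04  ]]
scene [202 220  18  18 245] [210.4        228.79591837]
0.002 [[ 0.5187 -0.1365  0.002 ]]
0.021 [[ 0.5292 -0.1427  0.021 ]]
0.04 [[ 0.5397 -0.1489  0.04  ]]
top red [(np.int64(205), np.int64(197), [160, 127, 123])]
scene red []
```

View pics/c1.png

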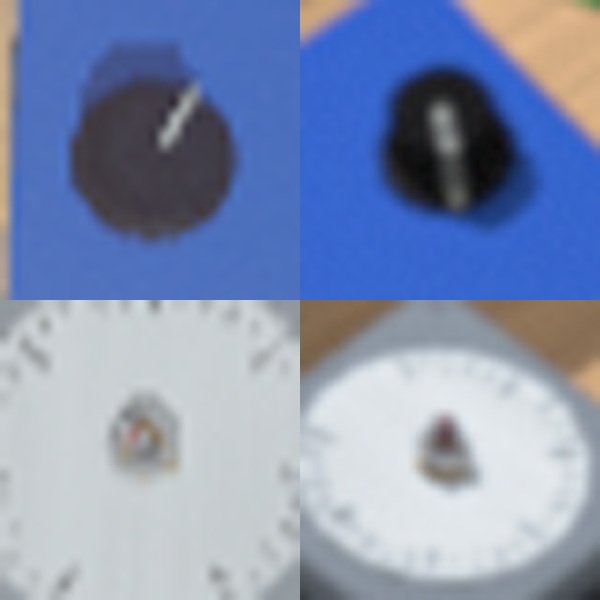

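```bash
python3 - <<'E'
from h import *
a=np.mean([capture("top").astype(float) for _ in range(10)],0);b=np.mean([capture("scene").astype(float) for _ in range(10)],0)
np.savez("im1.npz",a=a,b=b)
# pointer ends
for n,p in(("top",[(302.3-.5,218.8-.5),(305.2-.5,212.9-.5)]),("scene",[(209.7-.5,223.8-.5),(211.9-.5,237.3-.5)])):
    c=onz(n,[p[0]],.04)[0];e=onz(n,[p[1]],.006)[0];print(n,"knob c",c.round(4),"ptr",e.round(4),"len",np.hypot(*(e-c)[:2]),"yaw",np.arctan2(*(e-c)[1::-1]))
# dial ellipse
for n,I,(u,v),h in(("top",a,(207,199),26),("scene",b,(299,162),30)):
    S=I[v-h:v+h,u-h:u+h]; g=S.mean(2); m=(g>165).astype(np.uint8) 
    k,L,st,c=cv2.connectedComponentsWithStats(m); j=1+np.argmax(st[1:,4])
    cs=cv2.findContours((L==j).astype(np.uint8),cv2.RETR_EXTERNAL,cv2.CHAIN_APPROX_NONE)[0]
    ct=cv2.convexHull(max(cs,key=len)).reshape(-1,2)+[u-h,v-h]
    w=onz(n,ct,.112)[:,:2]; A=np.c_[2*w,np.ones(len(w))]; x=np.linalg.lstsq(A,(w**2).sum(1),rcond=None)[0]
    R=np.sqrt(x[2]+x[0]**2+x[1]**2); res=np.hypot(*(w-x[:2]).T)-R
    c0=[*x[:2],.14];pp=proj(n,[c0])[0]
    print(n,"dial",x[:2].round(4),"R",R.round(4),res.std().round(4),"tip px",pp)
    red=I[:,:,0]-I[:,:,1:].mean(2); uu,vv=int(round(pp[0])),int(round(pp[1]))
    print(u,uu,vv);print(red[vv-5:vv+6,uu-5:uu+6].round().astype(int));print(I[vv-5:vv+6,uu-5:uu+6].mean(2).round().astype(int))
    for t in range(0,8): print(round(t*np.pi/4,2),(proj(n,[[x[0]+.006*np.cos(t*np.pi/4),x[1]+.006*np.sin(t*np.pi/4),.14]])[0]-[uu,vv]).round(2),end=' ')
    print("base",proj(n,[[*x[:2],.124]])[0]-[uu,vv])
    if n=="top": t1=x[:2]
E
```

```text
top knob c [ 0.5204 -0.1409  0.04  ] ptr [ 0.5479 -0.1545  0.006 ] len 0.03069719527017026 yaw -0.45989505982395523
scene knob c [ 0.521  -0.1393  0.04  ] ptr [ 0.5467 -0.1538  0.006 ] len 0.02950094287071394 yaw -0.5144151628886782
top dial [0.5639 0.1947] R 0.0648 0.0005 tip px [204.81908067 196.83292093]
207 205 197
[[-7 -7 -7 -7 -7 -8 -7 -7 -7 -8 -8]
 [-7 -7 -7 -7 -7 -6 -6 -7 -8 -8 -8]
 [-7 -7 -7 -7 -7 -4 -5 -5 -6 -8 -8]
 [-8 -7 -7 -7 -3 -3  1 -6 -6 -7 -7]
 [-8 -7 -8 -6 -3 20 27  9 -6 -6 -7]
 [-8 -7 -7 -3  8 35  4 22  5 -6 -8]
 [-8 -7 -8 -5 13 10 -4  6  8 -6 -7]
 [-7 -7 -7 -5 13  2 -3 -3 -2  2 -7]
 [-7 -7 -8 -6  0 -2 -5 -4  8  9 -7]
 [-8 -8 -8 -8 -7 -6  2 -7 -3 -3 -8]
 [-7 -8 -8 -7 -7 -6 -3 -7 -7 -8 -8]]
[[207 207 207 207 207 207 206 207 206 208 208]
 [207 207 207 207 205 180 180 183 206 208 208]
 [207 207 207 206 178 148 160 161 182 208 208]
 [207 207 206 194 136 134 144 167 164 184 208]
 [208 207 205 165 167 129 119 148 168 165 208]
 [207 207 199 148 166 137 158 120 155 169 208]
 [208 206 196 160 154 149 149 120 153 169 207]
 [208 207 202 167 148 138 127 132 164 167 207]
 [208 
[... 915 characters left out ...]
 -7]]
[[218 222 229 230 229 225 226 225 222 222 216]
 [227 229 231 231 231 230 230 228 227 226 223]
 [230 230 231 231 232 232 231 230 229 228 227]
 [229 230 231 232 232 231 231 231 230 229 229]
 [227 228 230 228 225 221 227 231 232 231 230]
 [228 229 227 213 190 178 198 226 233 232 231]
 [228 228 218 187 148 127 157 208 231 233 232]
 [227 220 194 154 113  92 125 184 223 232 233]
 [227 208 173 132  95  80 109 160 204 228 232]
 [226 204 167 129  99  88 104 137 183 221 231]
 [227 207 170 140 126 122 124 136 172 216 231]]
0.0 [1.21 1.4 ] 0.79 [1.78 0.42] 1.57 [ 1.26 -0.61] 2.36 [-0.05 -1.1 ] 3.14 [-1.38 -0.76] 3.93 [-1.95  0.21] 4.71 [-1.44  1.25] 5.5 [-0.12  1.74] base [-0.40210886  3.53632703]
```

The knob is at about (0.521, -0.140) with the pointer at about -0.49 rad. The shaft axis is at about (0.564, 0.195), and its red flat faces roughly -0.45 rad. Both agree across the two views. I'll go above the knob now.

Call:
move_arm(
  rows=[
    [1, [0.53, -0.93, 0], 0],
    [1, [0.53, -0.93, 0], 0],
    [1, [0.53, -0.93, 0], 0],
    [1, [0.53, -0.93, 0], 0],
    [1, [0.53, -0.93, 0], 0],
    [1, [0.53, -0.93, 0], 0],
    [1, [0.53, -0.93, 0], 0],
    [1, [0.53, -0.93, 0], 0],
  ],
  grip_force=30,
)

```text
t: 2.5
position: [0.2657, 0.3083, 0.2314]
eef_rot: [0.397, 3.116, 0.0]
ft_force: [0.3, -0.3, 0.4]
finger_gap: 0.0853
finger_force: 0.0
```

Call:
move_arm(
  rows=[
    [1, [0.53, -0.93, 0], 0],
    [1, [0.53, -0.93, 0], 0],
    [1, [0.53, -0.93, 0], 0],
    [1, [0.53, -0.93, 0], 0],
    [1, [0.53, -0.93, 0], 0],
    [1, [0.53, -0.93, 0], 0],
    [1, [0.53, -0.93, 0], 0],
    [1, [0.53, -0.93, 0], 0],
  ],
)

```text
t: 3.5
position: [0.393, 0.085, 0.2315]
eef_rot: [0.398, 3.116, 0.0]
ft_force: [-0.5, -0.7, -0.3]
finger_gap: 0.0854
finger_force: 0.0
```

Call:
move_arm(
  rows=[
    [1, [0.53, -0.93, -0.4], 0],
    [1, [0.53, -0.93, -0.4], 0],
    [1, [0.53, -0.93, -0.4], 0],
    [1, [0.53, -0.93, -0.4], 0],
    [1, [0.53, -0.93, -0.4], 0],
    [1, [0.53, -0.93, -0.4], 0],
    [1, [0.53, -0.93, -0.4], 0],
    [1, [0.53, -0.93, -0.4], 0],
  ],
)

```text
t: 4.5
position: [0.5202, -0.1382, 0.1349]
eef_rot: [0.398, 3.116, -0.0]
ft_force: [0.7, 0.5, 0.6]
finger_gap: 0.085
finger_force: 0.0
```

```bash
python3 - <<'E'
from h import *
from scipy.spatial.transform import Rotation as Q
s=sense();R=Q.from_rotvec(s["eef_rot"]).as_matrix();print(s["t"],s["position"],s["joints"].round(3),"ty",np.arctan2(R[1,1],R[0,1]),s["ft_force"])
print("dxyz units",(np.array([.5207,-.140,.008])-s["position"])/.03)
d=np.load("im1.npz");a,b=d["a"],d["b"]
print("top R-G, G-B");print(np.hstack([(a[...,0]-a[...,1])[192:204,200:212],(a[...,1]-a[...,2])[192:204,200:212]]).round().astype(int))
print("scene");print(np.hstack([(b[...,0]-b[...,1])[154:168,292:304],(b[...,1]-b[...,2])[154:168,292:304]]).round().astype(int))
o=np.hstack([cv2.resize(I[v-8:v+8,u-8:u+8,::-1].astype(np.uint8),(400,400),interpolation=cv2.INTER_NEAREST) for I,u,v in((a,206,198),(b,298,160))])
cv2.imwrite("pics/c2.png",o)
E
```

```text
4.5 [ 0.52018779 -0.13824283  0.13491245] [-0.346  0.451  1.77   0.     0.92  -1.663] ty 1.3169189786686892 [0.66773128 0.4770561  0.60088113]
dxyz units [ 0.01707371 -0.0585722  -4.23041492]
top R-G, G-B
[[-6 -6 -6 -6 -6 -6 -6 -6 -6 -6 -7 -6 -3 -3 -3 -2 -3 -2 -3 -4 -3 -3 -2 -4]
 [-6 -6 -6 -5 -6 -6 -6 -5 -6 -6 -7 -6 -3 -3 -3 -4 -2 -2 -2 -3 -3 -3 -2 -4]
 [-6 -6 -5 -6 -6 -3 -4 -4 -5 -7 -7 -6 -3 -3 -3 -3 -2 -2 -2 -3 -2 -3 -2 -3]
 [-6 -6 -6 -5 -3 -2  0 -4 -5 -6 -5 -6 -4 -3 -3 -3 -1 -1  1 -3 -2 -2 -3 -3]
 [-6 -6 -6 -4 -2 16 18  5 -4 -5 -6 -6 -4 -3 -3 -4 -3  6 18  8 -4 -2 -4 -3]
 [-6 -6 -5 -1  9 33  4 12  3 -4 -6 -6 -3 -3 -4 -4 -2  4  1 22  5 -3 -4 -3]
 [-6 -5 -6 -3  9 12 -3  3  4 -4 -6 -6 -2 -4 -4 -4  6 -3 -3  6  8 -4 -3 -3]
 [-6 -6 -6 -4  6  1 -2 -2 -2  0 -6 -6 -3 -3 -3 -3 14  2 -2 -2 -1  4 -3 -3]
 [-6 -6 -6 -5  0 -2 -4 -3  4  3 -6 -6 -3 -4 -3 -3  2 -1 -3 -2  8 12 -3 -3]
 [-6 -6 -6 -6 -5 -4  0 -5 -3 -4 -7 -7 -2 -3 -3 -3 -3 -3  4 -3  1  1 -3 -3]
 [-6 -6 -6 -6 -6 -5 -3 -6 -6 -7 -7 -7 -2 -3 -3 -3 -3 -3  0 -3 -3 -2 -2 -3]
 [-6 -7 -6 -6 -6 -5 -6 -6 -7 -7 -6 -6 -2 -3 -3 -3 -3 -3 -3 -3 -3 -3 -3
[... 362 characters left out ...]
-9 -6 -5 -6 -8 -4 -4 -4]
 [-6 -5 -8 -6 -3  8 19  5 -6 -9 -6 -6 -4 -5 -5 -7 -5 -5 -4 -6 -8 -5 -4 -4]
 [-5 -5 -6 -2  1 11 21  8 -4 -8 -5 -5 -5 -5 -8 -2  0 -2 -2 -3 -7 -8 -5 -5]
 [-5 -5 -6 -1  1  7 14  6 -1 -6 -9 -5 -5 -5 -6 -1  0 -3 -1  2 -2 -8 -4 -5]
 [-5 -4 -4  0 -2 -1  1  0 -2 -5 -8 -5 -5 -4 -4 -1 -4 -6 -6 -3 -4 -7 -8 -5]
 [-6 -3  1  4  0 -2 -2 -1 -1 -4 -7 -5 -4 -3  3  5  0 -4 -5 -4 -4 -5 -8 -4]
 [-6 -4 -2  3  5  6  6  6  3 -2 -6 -8 -4 -3  2  7  9  8  7  7  4 -2 -7 -5]
 [-6 -5 -8 -4  3  8  9  6  2 -3 -7 -8 -5 -4 -4 -1  5 11 11 10  4 -2 -5 -7]
 [-6 -6 -6 -9 -6 -3 -2 -3 -6 -7 -8 -8 -5 -5 -5 -5 -5 -3 -2 -2 -3 -5 -7 -5]
 [-6 -6 -6 -5 -6 -8 -8 -8 -8 -9 -8 -5 -5 -4 -4 -4 -5 -8 -7 -7 -8 -6 -4 -4]]
```

View pics/c2.png

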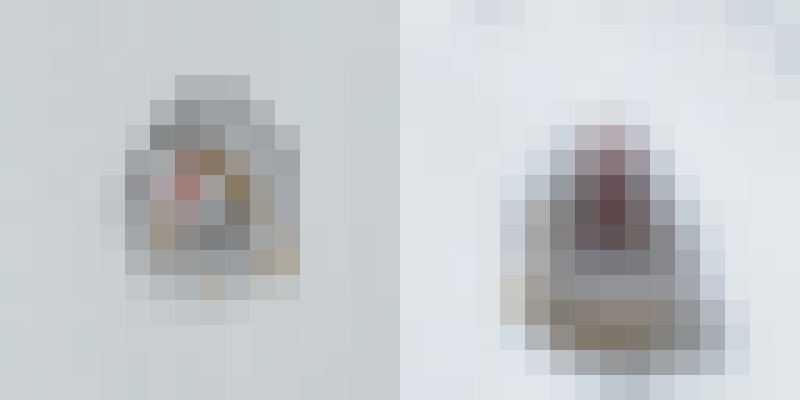

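The red line on the shaft faces the scene camera (column 298, rows 157–161). The brass spring shows past the flat at the upper right of the tip in the top view, about (206.5,196.5). That puts the flat at roughly -0.7 rad, give or take 0.2. Now down onto the knob and a light grip.

Call:
move_arm(
  rows=[
    [1, [0.02, -0.06, -0.8], 0],
    [1, [0, 0, -0.8], 0],
    [1, [0, 0, -0.8], 0],
    [1, [0, 0, -0.8], 0],
    [1, [0, 0, -0.6], 0],
    [1, [0, 0, -0.4], 0],
    [1, [0, 0, 0], 0],
  ],
)

```text
t: 5.38
position: [0.52, -0.1389, 0.0088]
eef_rot: [-0.397, -3.115, -0.0]
ft_force: [-0.7, -0.5, 0.4]
finger_gap: 0.0855
finger_force: 0.0
```

Call:
move_arm(
  rows=[
    [0.6, [0, 0, 0], 0],
    [0.58, [0, 0, 0], 0],
    [0.4, [0, 0, 0], 0],
    [0.4, [0, 0, 0], 0],
    [0.4, [0, 0, 0], 0],
    [0.4, [0, 0, 0], 0],
  ],
  grip_force=35,
)

```text
t: 6.12
position: [0.5206, -0.1391, 0.0101]
eef_rot: [0.397, 3.115, -0.0]
ft_force: [-1.9, 1.1, 5.5]
finger_gap: 0.0448
finger_force: 34.9
```

The tips seem to press on the skirt (5.5 N upward). I'll reopen, go up 3 mm and grip again.

Call:
move_arm(
  rows=[
    [0.75, [0, 0, 0], 0],
    [0.75, [0, 0, 0.1], 0],
    [0.75, [0, 0, 0], 0],
    [0.4, [0, 0, 0], 0],
    [0.4, [0, 0, 0], 0],
    [0.4, [0, 0, 0], 0],
    [0.4, [0, 0, 0], 0],
  ],
  grip_force=35,
)

```text
t: 7.0
position: [0.5203, -0.139, 0.0125]
eef_rot: [0.398, 3.116, -0.0]
ft_force: [-2.7, 0.4, 5.9]
finger_gap: 0.0447
finger_force: 35.0
```

Call:
move_arm(
  rows=[
    [0.4, [0, 0, 0.5], 0],
    [0.4, [0, 0, 0.95], 0],
    [0.4, [0, 0, 0.95], 0],
    [0.4, [0, 0, 0.95], 0],
    [0.4, [0, 0, 0.95], 0],
    [0.4, [0.1, 0.9, 0.95], 0],
    [0.4, [0.15, 0.95, 0.5], 0],
    [0.4, [0.15, 0.95, 0], 0],
  ],
)

```text
t: 8.0
position: [0.5328, -0.0543, 0.187]
eef_rot: [0.398, 3.113, -0.0]
ft_force: [0.1, 0.5, -0.4]
finger_gap: 0.0449
finger_force: 35.9
```

Call:
move_arm(
  rows=[
    [0.4, [0.15, 0.95, 0], 0],
    [0.4, [0.15, 0.95, 0], 0],
    [0.4, [0.15, 0.95, 0], 0],
    [0.4, [0.15, 0.95, 0], 0],
    [0.4, [0.15, 0.95, 0], 0],
    [0.4, [0.15, 0.9, 0], 0],
    [0.4, [0, 0, 0], 0],
  ],
)

```text
t: 8.88
position: [0.5592, 0.1158, 0.1854]
eef_rot: [0.394, 3.116, 0.0]
ft_force: [0.5, 0.0, -0.1]
finger_gap: 0.0447
finger_force: 35.9
```

```bash
python3 - <<'E'
from h import *
s=sense();print(s["t"],s["position"],s["ft_force"],s["joints"].round(2),s["finger_gap"])
a=np.mean([capture("top").astype(float) for _ in range(3)],0);b=np.mean([capture("scene").astype(float) for _ in range(3)],0)
np.savez("im2.npz",a=a,b=b);p=s["position"]-[0,0,.0105]
o=[]
for n,I in(("top",a),("scene",b)):
    q=proj(n,[p+[0,0,.019]])[0]; print(n,q); u,v=q.round().astype(int)
    o.append(cv2.resize(I[v-25:v+25,u-25:u+25,::-1].astype(np.uint8),(400,400),interpolation=cv2.INTER_CUBIC))
cv2.imwrite("pics/c3.png",np.hstack(o))
E
```

```text
8.875 [0.5592043  0.11581767 0.18542834] [ 0.54339844  0.04560301 -0.13185207] [ 0.12  0.44  1.64  0.    1.06 -1.2 ] 0.04473809724389045
top [226.57227666 195.87892391]
scene [278.96438465 157.84473754]
```

View pics/c3.png

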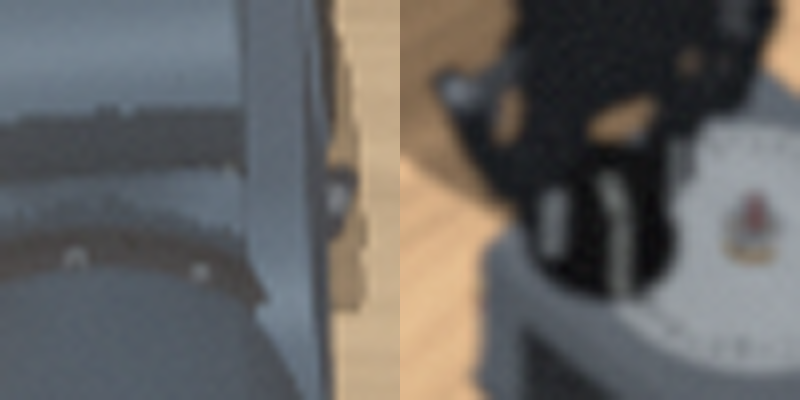

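The scene view shows the knob held upright, with its pointer running down the side to about pixel (281,169.6). The shaft is beside it at about (298,158), and its red line looks the same way, within about 0.2 rad of the pointer. Next I'll go over the shaft with a small turn.

Call:
move_arm(
  rows=[
    [0.4, [0.05, 0.9, 0], -0.3],
    [0.4, [0.06, 0.9, 0], -0.3],
    [0.4, [0.06, 0.85, 0], 0],
    [0.4, [0, 0, -0.5], 0],
    [0.4, [0, 0, -0.5], 0],
    [0.4, [0, 0, 0], 0],
  ],
)

```text
t: 9.93
position: [0.5635, 0.1928, 0.153]
eef_rot: [-0.492, -3.1, 0.002]
ft_force: [-0.3, -0.2, -0.5]
finger_gap: 0.0449
finger_force: 36.0
```

```bash
python3 - <<'E'
from h import *
s=sense();print(s["t"],s["position"],s["ft_force"]);print((np.array([.5642,.1953,.153])-s["position"])/.03)
b=np.mean([capture("scene").astype(float) for _ in range(4)],0)
cv2.imwrite("pics/c4.png",cv2.resize(b[135:185,270:326,::-1].astype(np.uint8),None,fx=12,fy=12,interpolation=cv2.INTER_CUBIC))
z=s["position"]-[0,0,.0105]
for t in(-.7,-.6,-.5): print(t,proj("scene",[z+[.029*np.cos(t),.029*np.sin(t),.004],z+[.023*np.cos(t),.023*np.sin(t),.038]]).round(2).tolist())
print(proj("scene",[z]),proj("scene",[[z[0]+.03*np.cos(q),z[1]+.03*np.sin(q),z[2]] for q in(.73,-2.41,-.84)]).round(2))
E
```

```text
9.925 [0.56354477 0.19280561 0.15302159] [-0.28820313 -0.16359939 -0.50276477]
[ 0.02184112  0.08314631 -0.00071983]
-0.7 [[297.73, 163.23], [298.3, 154.75]]
-0.6 [[298.64, 163.18], [299.03, 154.71]]
-0.5 [[299.54, 163.07], [299.75, 154.62]]
[[297.06337597 157.07194208]] [[306.41 157.98]
 [287.73 156.18]
 [296.34 164.22]]
```

View pics/c4.png

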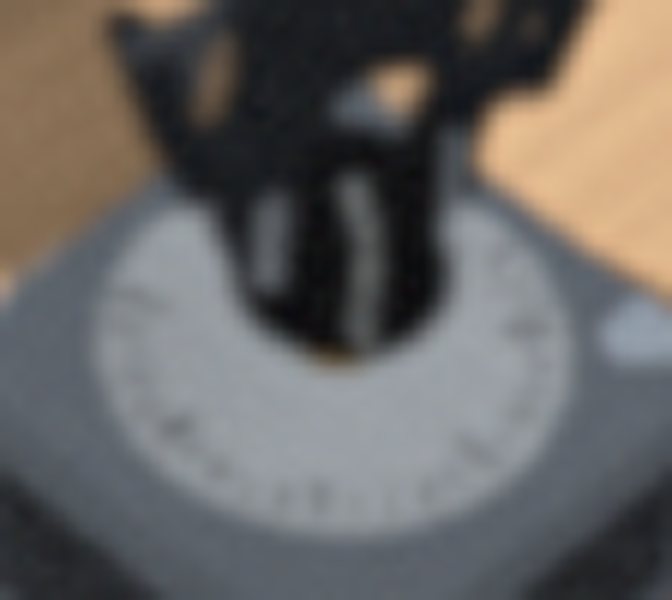

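The pointer end at about (299.9,163.3) gives a knob yaw of about -0.52. I'll centre and go down gently.

Call:
move_arm(
  rows=[
    [0.4, [0.02, 0.08, 0], 0],
    [0.4, [0, 0, 0], 0],
    [0.4, [0, 0, -0.07], 0],
    [0.4, [0, 0, -0.05], 0],
  ],
)

```text
t: 10.62
position: [0.5649, 0.1964, 0.151]
eef_rot: [-0.491, -3.103, 0.0]
ft_force: [0.2, 0.1, -0.2]
finger_gap: 0.0447
finger_force: 36.0
```

Call:
move_arm(
  rows=[
    [0.4, [0, 0, -0.04], 0],
  ],
)

```text
t: 10.75
position: [0.5649, 0.1964, 0.1498]
eef_rot: [-0.491, -3.103, 0.0]
ft_force: [0.6, -0.4, -0.3]
finger_gap: 0.0448
finger_force: 36.0
```

Call:
move_arm(
  rows=[
    [0.4, [0, 0, -0.04], 0],
  ],
)

```text
t: 10.88
position: [0.5649, 0.1963, 0.1487]
eef_rot: [-0.491, -3.103, 0.0]
ft_force: [-0.4, 0.0, -0.9]
finger_gap: 0.0451
finger_force: 36.0
```

Call:
move_arm(
  rows=[
    [0.4, [-0.02, -0.03, -0.03], 0],
    [0.4, [0, 0, -0.02], 0],
  ],
)

```text
t: 11.12
position: [0.5643, 0.1954, 0.1472]
eef_rot: [-0.491, -3.103, 0.0]
ft_force: [-0.8, -0.2, -0.2]
finger_gap: 0.0445
finger_force: 36.0
```

Call:
move_arm(
  rows=[
    [0.4, [0, 0, -0.03], 0],
  ],
)

```text
t: 11.25
position: [0.5644, 0.1954, 0.1465]
eef_rot: [0.491, 3.103, -0.0]
ft_force: [-1.3, -0.7, 1.6]
finger_gap: 0.0448
finger_force: 36.0
```

Call:
move_arm(
  rows=[
    [0.4, [0, 0, -0.03], 0],
  ],
)

```text
t: 11.38
position: [0.5644, 0.1954, 0.1457]
eef_rot: [0.491, 3.103, -0.0]
ft_force: [-1.6, -1.1, 4.9]
finger_gap: 0.0447
finger_force: 36.3
```

Call:
move_arm(
  rows=[
    [0.4, [-0.02, -0.015, 0], 0],
  ],
)

```text
t: 11.5
position: [0.5637, 0.1951, 0.1455]
eef_rot: [-0.491, -3.103, -0.0]
ft_force: [-0.2, 0.5, 0.4]
finger_gap: 0.0444
finger_force: 36.1
```

```bash
python3 - <<'E'
from h import *
s=sense();print(s["t"],s["position"],s["ft_force"],s["moment"])
E
```

```text
11.5 [0.56373013 0.19507687 0.14551257] [-0.1674185   0.50424836  0.43288702] [ 0.05375653  0.06484465 -0.00342026]
```

Contact went away after the shift, so I'll continue down gently.

Call:
move_arm(
  rows=[
    [0.4, [0, 0, -0.03], 0],
  ],
)

```text
t: 11.62
position: [0.5637, 0.195, 0.1445]
eef_rot: [-0.491, -3.103, 0.0]
ft_force: [-1.9, -0.2, 0.3]
finger_gap: 0.045
finger_force: 36.1
```

Call:
move_arm(
  rows=[
    [0.4, [0, 0, -0.03], 0],
  ],
)

```text
t: 11.75
position: [0.5636, 0.195, 0.1435]
eef_rot: [-0.491, -3.103, 0.0]
ft_force: [-1.0, -1.5, 0.6]
finger_gap: 0.0443
finger_force: 36.1
```

```bash
python3 - <<'E'
from h import *
s=sense();print(s["t"],s["position"],s["ft_force"],s["moment"])
E
```

```text
11.75 [0.56362254 0.19501784 0.14348204] [-1.00768789 -1.49452091  0.58303622] [-0.03272845  0.26123106 -0.00441033]
```

It is in the bore (about 7 mm deep, no axial force). Keep sliding and watch the forces.

Call:
move_arm(
  rows=[
    [0.4, [-0.01, -0.02, -0.04], 0],
    [0.4, [0, 0, -0.04], 0],
  ],
)

```text
t: 12.0
position: [0.5634, 0.1945, 0.1412]
eef_rot: [-0.491, -3.103, -0.0]
ft_force: [-1.0, 0.7, -0.3]
finger_gap: 0.0446
finger_force: 36.0
```

```bash
python3 - <<'E'
from h import *
s=sense();print(s["t"],s["position"],s["ft_force"],s["moment"])
E
```

```text
12.0 [0.56342579 0.19448846 0.14118817] [-1.02650084  0.66412528 -0.27689334] [ 0.16952753  0.2012814  -0.00947225]
```

Call:
move_arm(
  rows=[
    [0.4, [0, 0, -0.05], -0.2],
    [0.4, [0, 0, -0.05], 0],
    [0.4, [0, 0, -0.05], 0],
  ],
)

```text
t: 12.38
position: [0.5634, 0.1945, 0.1367]
eef_rot: [-0.522, -3.098, -0.0]
ft_force: [-1.5, 1.7, 0.2]
finger_gap: 0.0446
finger_force: 36.0
```

```bash
python3 - <<'E'
from h import *
s=sense();print(s["t"],s["position"],s["ft_force"],s["moment"])
E
```

```text
12.375 [0.563449   0.19446185 0.13670333] [-1.45617272  1.74919969  0.23168562] [ 0.16777462  0.23888962 -0.01999584]
```

Call:
move_arm(
  rows=[
    [0.4, [-0.02, 0.02, 0], 0.2],
    [0.4, [0, 0, 0], 0],
  ],
)

```text
t: 12.62
position: [0.563, 0.195, 0.1368]
eef_rot: [0.49, 3.103, -0.0]
ft_force: [0.5, -0.3, -1.0]
finger_gap: 0.0445
finger_force: 36.0
```

```bash
python3 - <<'E'
from h import *
for i in range(4):
    s=sense();print(s["t"],s["position"],s["ft_force"],s["moment"]); capture("scene")
E
```

```text
12.625 [0.56300522 0.19498251 0.13682352] [ 0.49179438 -0.3095491  -1.00452617] [-0.00958187 -0.01489177 -0.02251007]
12.675 [0.56297948 0.1949943  0.13683035] [ 0.31373306 -0.42076584  0.22845543] [ 0.04985935 -0.00728963  0.01929528]
12.725 [0.56299198 0.19496689 0.13684401] [-0.0420727   0.2876492  -0.97552589] [-0.08328776 -0.00085919  0.00957554]
12.775 [0.56297096 0.19497782 0.13683593] [-0.65369087  0.18501182 -0.54107433] [0.0211306  0.00179363 0.02222998]
```

The moment noise is about ±0.02, and the lateral forces are now near zero. Down onto the spring.

Call:
move_arm(
  rows=[
    [0.4, [0, 0, -0.04], 0],
    [0.4, [0, 0, -0.04], 0],
    [0.4, [0, 0, -0.02], 0],
    [0.4, [0, 0, 0], 0],
  ],
)

```text
t: 13.32
position: [0.5629, 0.195, 0.134]
eef_rot: [0.491, 3.103, -0.0]
ft_force: [-0.9, -0.7, 2.1]
finger_gap: 0.0446
finger_force: 36.1
```

Call:
move_arm(
  rows=[
    [0.4, [0, 0, -0.03], 0],
    [0.4, [0, 0, 0], 0],
  ],
)

```text
t: 13.58
position: [0.563, 0.195, 0.133]
eef_rot: [0.491, 3.103, 0.0]
ft_force: [-1.4, -1.4, 4.1]
finger_gap: 0.0446
finger_force: 36.2
```

Call:
move_arm(
  rows=[
    [0.4, [0, 0, -0.02], 0],
    [0.4, [0, 0, 0], 0],
  ],
)

```text
t: 13.82
position: [0.563, 0.195, 0.1324]
eef_rot: [0.491, 3.103, 0.0]
ft_force: [-1.3, -1.2, 5.5]
finger_gap: 0.0446
finger_force: 36.3
```

Force and height agree (6 N at about 2.1 mm squeeze). About 1.5 mm more to go.

Call:
move_arm(
  rows=[
    [0.4, [0, 0, -0.03], 0],
    [0.4, [0, 0, 0], 0],
  ],
)

```text
t: 14.08
position: [0.563, 0.195, 0.1316]
eef_rot: [0.491, 3.103, 0.0]
ft_force: [-1.5, -2.0, 7.1]
finger_gap: 0.0446
finger_force: 36.4
```

Call:
move_arm(
  rows=[
    [0.4, [0, 0, -0.02], 0],
    [0.4, [0, 0, 0], 0],
  ],
)

```text
t: 14.32
position: [0.563, 0.195, 0.1311]
eef_rot: [0.491, 3.103, 0.0]
ft_force: [-2.6, -1.1, 7.9]
finger_gap: 0.0448
finger_force: 36.5
```

```bash
python3 - <<'E'
from h import *
F=[];I=[]
for i in range(12):
    s=sense();F.append(np.r_[s["position"],s["ft_force"],s["moment"]]); I.append(capture("scene").astype(float))
print(s["t"],np.mean(F,0).round(4))
b=np.mean(I,0);cv2.imwrite("pics/c5.png",cv2.resize(b[135:185,270:326,::-1].astype(np.uint8),None,fx=12,fy=12,interpolation=cv2.INTER_CUBIC))
E
```

```text
14.875 [ 0.563   0.195   0.1311 -2.2791 -1.2867  7.2656 -0.2872  0.3379 -0.0186]
```

View pics/c5.png

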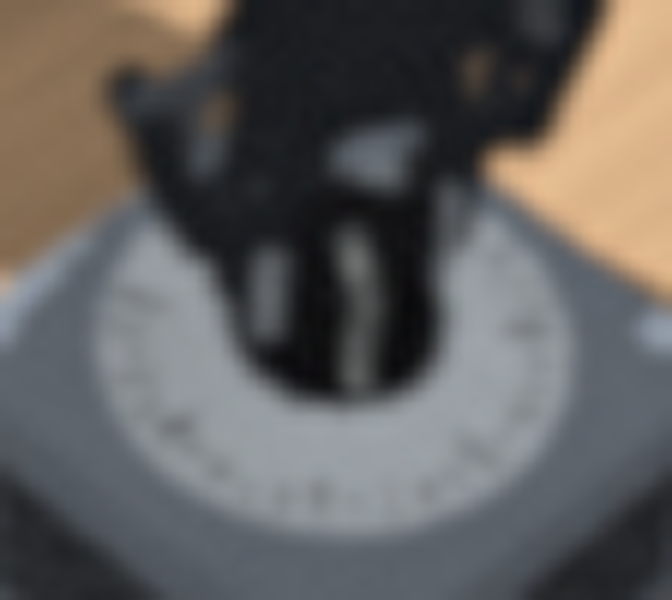

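The knob sits level and low on the shaft, with the pointer line ending at crop (360,385), px about (299.5,166.6). Slightly more squeeze, and relieve the small side load.

Call:
move_arm(
  rows=[
    [0.4, [-0.015, -0.01, -0.015], 0],
    [0.4, [0, 0, 0], 0],
  ],
)

```text
t: 15.18
position: [0.563, 0.195, 0.1309]
eef_rot: [0.491, 3.102, 0.001]
ft_force: [0.2, 0.5, 7.4]
finger_gap: 0.0444
finger_force: 36.5
```

```bash
python3 - <<'E'
from h import *
F=[]
for i in range(10):
    s=sense();F.append(np.r_[s["position"],s["ft_force"],s["moment"],s["finger_gap"],s["finger_force"]]); capture("scene")
print(s["t"],np.mean(F,0).round(4))
E
```

```text
15.625 [ 5.63000e-01  1.95000e-01  1.31000e-01 -6.10200e-01  8.53000e-02
  7.57210e+00 -2.10000e-03  1.16300e-01  9.70000e-03  4.48000e-02
  3.64978e+01]
```

Call:
move_arm(
  rows=[
    [0.4, [0, 0, -0.02], 0],
    [0.4, [0, 0, 0], 0],
  ],
)

```text
t: 15.92
position: [0.563, 0.195, 0.1305]
eef_rot: [0.491, 3.101, 0.001]
ft_force: [-1.5, -0.6, 8.5]
finger_gap: 0.045
finger_force: 36.8
```

```bash
python3 - <<'E'
from h import *
F=[]
for i in range(10):
    s=sense();F.append(np.r_[s["position"],s["ft_force"],s["moment"],s["finger_gap"],s["finger_force"]]); capture("scene")
print(s["t"],np.mean(F,0).round(4))
E
```

```text
16.375 [ 5.63000e-01  1.95000e-01  1.30500e-01 -1.46640e+00 -3.67400e-01
  8.83390e+00 -7.23000e-02  1.94800e-01 -4.50000e-03  4.48000e-02
  3.67529e+01]
```

The push is about 9 N at the height where the spring is flat, with a steady grip of 37 N and almost no twist. Handing in.

```bash
python3 -c "
from h import *
print(job.close_job())"
```

```text
the job is handed in; nothing more can be done
None
```

The knob is on the shaft with its flats matched and the spring pressed about flat at roughly 9 N, held with a 37 N grip; the job was handed in at about 16.4 s, and I saw no sign that the shaft turned, though I couldn't check the setting directly.

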